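# Index the swing arm one hole towards the test holder

### The arm

A 6-joint arm with a two-finger parallel gripper is mounted at the origin on a cart in front of the work surface, level with it; the furniture and walls round the work are solid. World frame = base frame: x ahead of the robot, y to its left, z up, the work surface at z = 0. Lengths are in m, angles in rad, forces in N, time in s.
With the tool pointing down it reaches from about 0.275 to 0.85 m from the base axis. Payload 19 kg.
Tool frame: the origin (TCP) lies at the very end of the fingers, on their centre line; the grasp point (between the pads) lies 19 mm behind it; z points along the fingers, y is the line along which they close (so a half turn about z gives the same grasp; the last joint's range is limited). The gripper opens to 85 mm and grips with 20 to 120 N. Pads are 22 mm wide; open, the fingers measure 114 mm over their backs; the gripper's body (76 mm by 85 mm) begins 54 mm behind the grasp point. The pads swing forward as they close: fully open they stand 13 mm farther back than shut.
Start: joints at [-1.405, 0.15, 1.437, -0, 1.554, -0.134], TCP at [0.17, -0.549, 0.231] pointing down, gripper open.
Joint ranges: [-2.8, 2.8], [-0.68, 2.1], [0.12, 2.68], [-1.39, 4.53], [0.16, 2.79], [-2.81, 2.81]. Speed limits (rad/s): [1.89, 1.89, 2.22, 3.01, 3.01, 3.01].

### API

Orientations are given as a unit quaternion [w, x, y, z].
In Python, from station import telemetry, imaging, manip gives the robot as it stands. The module is installed in compiled form; this text tells all that it offers.
- The arm moves only by the shell command python3 -m crank 'ROWS'. ROWS is JSON, a list of rows, each an object with "translation": the shift along the tool's x, y, z in m, a list of three; "angular": the turn, a rotation vector about the tool's x, y, z in units of 8 degrees (1.0 is 8 degrees), a list of three; "jaw": the closure, from -1 (fully open) to 1 (shut), so that 0 is half open. A call has 1 to 12 rows; each row is the pose to reach, as a shift and turn from the pose commanded when the call began, along the tool's axes at that moment; what a row does not reach only later rows make up. A row lasts 1/10 s, in which the tool goes at most 50 mm and 8.59 degrees, less where a joint would pass 70% of its speed; a pose out of reach is approached as far as the arm can. A call with a gripper value outside its range is refused whole. The fingers move at their own pace and stop on an object; the grip force is fixed at half the most. Time passes only in rows, so rows that repeat a pose let the fingers close. It gives the time, the measured TCP pose, the force, the opening and the grip force at its end, in the units of the state.
- telemetry.read_state(): the state, without advancing time (a new reading comes with each control period).
- imaging.camera(name): name is "side" or "top" or "wrist"; returns a dict with "color" (480x640x3 uint8, blue, green, red), "depth" (480x640 float32, m along the optical axis (not along the pixel's ray), 0 where there is no reading), "fovy" (degrees; the focal length in pixels is half the picture's height over the tangent of half this angle, whatever the lens; pixels are square), "cx", "cy" (the principal point, pixels), "extrinsics" (4x4, takes a point from world to camera coordinates). Camera axes: x right, y down, z forward; pixel columns grow to the right and rows downward; lengths in m; the calibration is good to about 2 mm. The wrist camera is an equidistant fisheye: a pixel r from the principal point sees the ray r / f radians off the axis. A picture is of the moment at which its call begins.
- manip.job_done(): hands the job in; it is judged then, once.
The state is a dict: "time_s": time; "qpos": joint angles; "qvel": joint speeds; "joint_efforts": joint torques, N m; "position": TCP position; "ee_rot": TCP orientation; "force": force on the tool from outside, world axes, zero at the start; "wrist_torque": the same for the moment, N m; "gripper_width": finger opening in m; "finger_force": force on a finger pad.
Only numpy, scipy, OpenCV 4.12 (cv2) and the standard library are available. Lean on these libraries where they do the work, as an engineer would, in place of code of your own. Each camera call takes 0.05 s, during which the arm holds its last target. There are 200 camera calls.

### The job

The bench fixture's swing arm is locked in the middle of its five holes by a spring pin with a pull ring. Hook a fingertip under the ring, without pinching it, and lift the pin out; swing the arm one hole over, towards the small machined test holder and away from the tin; then let go of the ring so that the pin drops fully home in that hole. Leave everything else standing where it is.

Things in the scene. Friction and masses are not known exactly. Their poses are not given: they have to be found in the camera images.
- index_base: Fixed index fixture. Origin: on the vertical pivot axis, at bench level; x runs from the middle hole to the pivot and beyond, y left of that, z up. On its -x side a dark steel arc, 26 mm high and 36 mm wide, has five 12 mm holes on a 130 mm radius about the pivot, 0.32 rad (42 mm) apart, the middle one straight at -x; the arc spans about +-0.9 rad.
- swing_arm (a joint): Angle of the aluminium arm about the pivot, rad, counter-clockwise from above; 0 at the start (middle hole), next holes at +0.32 and -0.32, limits +-0.68. Positive: the ring and bush go to the base's -y side; negative: to +y. Arm 34 mm wide, top 42 mm above the bench. With the pin up it swings easily (under 2 N at the ring) and stays where it is left.
- index_pin (a joint): Height of the spring pin above fully home, m: 0 home in a hole, 0.013 or more clear of the holes, 0.028 upper stop. It slides vertically in the arm's near end, 130 mm from the pivot; a spring drives it down with 6 N when home, 11 N at the stop. On the plate between two holes it rests at 0.013; over a hole it drops in by itself.
- ring (a point): Centre of the pull ring fixed on the pin: round, 50 mm inside, wire 6 mm, centre 95 mm above the bench with the pin home and 18 mm from the pin axis towards the pivot. x along the arm from pin to pivot, y left, z up. The ring's top leans 40 degrees back to the pivot: the straight way through is along +x and 40 degrees down. Under it: pin housing 26 mm wide to 66 mm high, stem to 80 mm.
- test_holder: Loose small machined test holder, 22 x 58 mm and 52 mm tall: a bar with a clamped upright post. Origin at the centre of its underside. It stands beside the pivot, about 90 mm to one side of the arm: at +y or at -y of the base.
- paste_tin: Loose flat round tin, 64 mm wide, 42 mm tall, origin at the centre of its underside; it stands about 90 mm to the other side of the pivot from the test holder. Between them, 55 mm from the pivot towards the pin, the arm carries a fixed round bush (27 mm wide, top 68 mm above the bench).
- rotor: Loose drilled round steel rotor, 41 mm wide, 34 mm tall, standing on the bench about 80 mm beyond the pivot. Origin at the centre of its underside.
- spool_valve: Loose steel spool with a flange, 33 mm wide, 34 mm tall, standing on the bench about 145 mm to the base's +y side. Origin at the centre of its underside.
There are look-alikes about, which are no part of the job. What is meant by the test_holder is not red, and is the smaller of those in its own colour.

How it is judged:
On the way:
1. the pin is lifted out of the middle hole by its ring (value of joint index_pin above 0.012 m and contact force between the fingers and index_pin above 1 N), for 0.1 s.
At the end, for the whole second after the job is handed in: The arm stands in the hole next to the middle one on the test holder's side (0.32 rad, within 0.03), at rest, the pin is fully home (within 2 mm), and the test holder, tin, rotor and spool stand where they were (within 12 mm) (((y of test_holder in the frame of index_base below 0 m and value of joint swing_arm between 0.29 and 0.35 rad) or (y of test_holder in the frame of index_base above 0 m and value of joint swing_arm between -0.35 and -0.29 rad)) and value of joint index_pin below 0.002 m and velocity of joint swing_arm between -0.05 and 0.05 rad/s and distance of each of test_holder, paste_tin, rotor, spool_valve from where it was at the start of the episode below 0.012 m); the robot touches nothing.
It fails at once if the ring is pinched or forced (more than 30 N) (contact force between the fingers and index_pin above 30 N).
It fails at once if a loose thing beside the work is pushed, lifted or tipped (distance of any of test_holder, paste_tin, rotor, spool_valve from where it was at the start of the episode above 0.012 m or angle between any of test_holder, paste_tin, rotor, spool_valve's own z axis and vertical above 0.25 rad).
It also fails if it takes over 42 s, if anything falls off the work surface, if the arm or the gripper's body presses on something with over 40 N, if the wrist force passes 120 N, or if a joint passes its speed limit or range.

## Working session

There is one attempt and no reset: what is moved stays moved. The work goes in short steps, Python scripts to look and compute and a shell command to move; the robot and the scene stay as the last step left them, time stands still between calls to the robot, and variables do not carry over. Pictures are saved under pics/ and viewed, at most 10 in all, crops included, and the job is handed in when it is done.

```bash
mkdir -p pics; cat > h.py <<'E'
import numpy as np,cv2,pickle
from station import telemetry,imaging,manip
def grab(n,tag):
    c=imaging.camera(n); pickle.dump(c,open(f'pics/{tag}.pkl','wb')); cv2.imwrite(f'pics/{tag}.png',c['color']); return c
def load(tag): return pickle.load(open(f'pics/{tag}.pkl','rb'))
def rays(c,uv,fish=False):
    uv=np.atleast_2d(uv).astype(float); f=240/np.tan(np.radians(c['fovy'])/2)
    d=(uv-[c['cx'],c['cy']])/f
    if fish:
        r=np.linalg.norm(d,axis=1,keepdims=True)+1e-9
        v=np.hstack([d/r*np.sin(r),np.cos(r)])
    else: v=np.hstack([d,np.ones((len(d),1))])
    E=c['extrinsics']; R=E[:3,:3]; return -R.T@E[:3,3], v@R
def onplane(c,uv,z,fish=False):
    o,v=rays(c,uv,fish); return o+v*((z-o[2])/v[:,2])[:,None]
def dep(c,uv,fish=False):
    o,v=rays(c,uv,fish); uv=np.atleast_2d(uv).astype(int); D=c['depth'][uv[:,1],uv[:,0]]
    z=v@c['extrinsics'][2,:3]; return o+v*(D/z)[:,None]
E
python3 - <<'E'
from h import *
a=grab('top','top0');b=grab('side','side0')
for c in(a,b): print(c['fovy'],c['cx'],c['cy'],np.round(c['extrinsics'],3).tolist())
print(telemetry.read_state())
E
```

```text
46.956395303383786 319.98620283716 242.52451878801503 [[0.021, -1.0, -0.0, -0.371], [-0.996, -0.021, -0.083, 0.595], [0.083, 0.002, -0.997, 0.892], [0.0, 0.0, 0.0, 1.0]]
54.321969604843154 317.72278488621646 239.8570151731792 [[0.998, -0.065, -0.007, -0.595], [-0.029, -0.345, -0.938, -0.021], [0.058, 0.937, -0.346, 1.192], [0.0, 0.0, 0.0, 1.0]]
{'time_s': 0.1, 'qpos': array([-1.40499076e+00,  1.50937641e-01,  1.43795529e+00, -1.30337056e-05,
        1.55382468e+00, -1.33987635e-01]), 'qvel': array([ 0.00022598, -0.00139208, -0.00121499,  0.00034544, -0.00139818,
        0.00046116]), 'joint_efforts': array([ 2.46973104e-03, -7.14387560e+01, -5.71800327e+01, -1.83235416e-04,
        7.09439744e-03,  3.61124387e-05]), 'position': array([ 0.16975611, -0.54913012,  0.23074072]), 'ee_rot': array([-5.62305229e-04,  9.88786351e-01,  1.49335985e-01, -1.54631266e-05]), 'force': array([ 0.26079909,  0.20872517, -0.28139933]), 'wrist_torque': array([-0.0212405 ,  0.00424339,  0.00586316]), 'finger_force': 0.0, 'gripper_width': 0.08534530629310443}
```

View pics/top0.png

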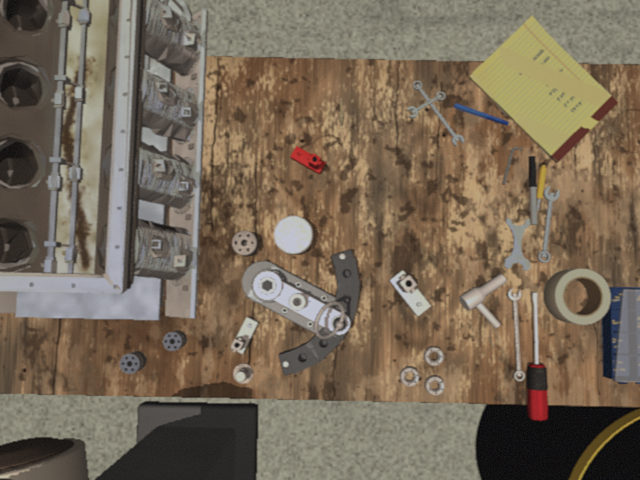

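View pics/side0.png

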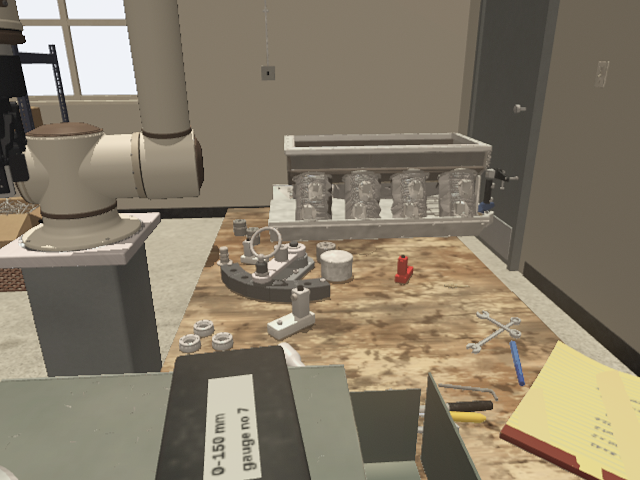

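The top view shows the pivot at about (267,285), the pin and ring at about (337,320), the tin at (293,235), the rotor at (245,243), the small grey holder at (245,335) and the spool at (242,372). The holder is on the robot's side of the arm. The side view shows the ring upright at about (267,243).

```bash
python3 - <<'E'
from h import *
c=load('top0')
for n,uv,z in [('pivot',(267,285),.042),('bush',(298,300),.068),('tin',(293,235),.042),('holder',(245,335),.02),('rotor',(245,243),.034),('spool',(242,372),.034),('hA',(343,257),.026),('hE',(287,364),.026)]:
    print(n,onplane(c,uv,z).round(3),dep(c,uv).round(3))
for tag,box in(('top0',(315,295,360,345)),('side0',(245,220,290,265))):
    c=load(tag);x0,y0,x1,y1=box
    g=np.stack(np.meshgrid(np.arange(x0,x1),np.arange(y0,y1)),-1).reshape(-1,2)
    P=dep(c,g); m=(P[:,2]>.074)&(P[:,2]<.14)&(c['depth'][g[:,1],g[:,0]]>0)
    Q=P[m]; print(tag,len(Q),Q.mean(0),Q.min(0),Q.max(0)); 
    # plane and centre
    u,s,vt=np.linalg.svd(Q-Q.mean(0)); print(s,vt[2],g[m].min(0),g[m].max(0))
c=load('top0')['color'][220:400,220:380]; c2=load('side0')['color'][200:310,200:360]
cv2.imwrite('pics/crop.png',np.vstack([cv2.resize(c,(480,540))]) if 0 else np.hstack([cv2.resize(c,(400,450)),cv2.resize(c2,(400,275)) if 0 else cv2.copyMakeBorder(cv2.resize(c2,(400,275)),0,175,0,0,0)]))
E
```

```text
pivot [[ 0.531 -0.275  0.042]] [[ 0.531 -0.276  0.059]]
bush [[ 0.508 -0.326  0.068]] [[ 0.508 -0.326  0.063]]
tin [[ 0.613 -0.315  0.042]] [[ 0.613 -0.315  0.042]]
holder [[ 0.448 -0.239  0.02 ]] [[ 0.448 -0.238  0.015]]
rotor [[ 0.599 -0.236  0.034]] [[ 0.601 -0.232  0.006]]
spool [[ 0.39  -0.238  0.034]] [[ 0.39  -0.238  0.035]]
hA [[ 0.579 -0.397  0.026]] [[ 0.579 -0.397  0.031]]
hE [[ 0.403 -0.309  0.026]] [[ 0.404 -0.31   0.029]]
top0 390 [ 0.48051968 -0.37593984  0.09795945] [ 0.45205286 -0.39702958  0.07431874] [ 0.50860764 -0.35408069  0.12210393]
[0.41584786 0.35339223 0.03363105] [ 0.34010134  0.68543995 -0.6438192 ] [315 301] [343 338]
side0 311 [ 0.47844441 -0.37829084  0.09664753] [ 0.45077899 -0.40036466  0.07407766] [ 0.50713334 -0.35263173  0.12038515]
[0.35508731 0.33840053 0.03026182] [ 0.34191407  0.67270446 -0.65617336] [250 227] [281 259]
```

View pics/crop.png

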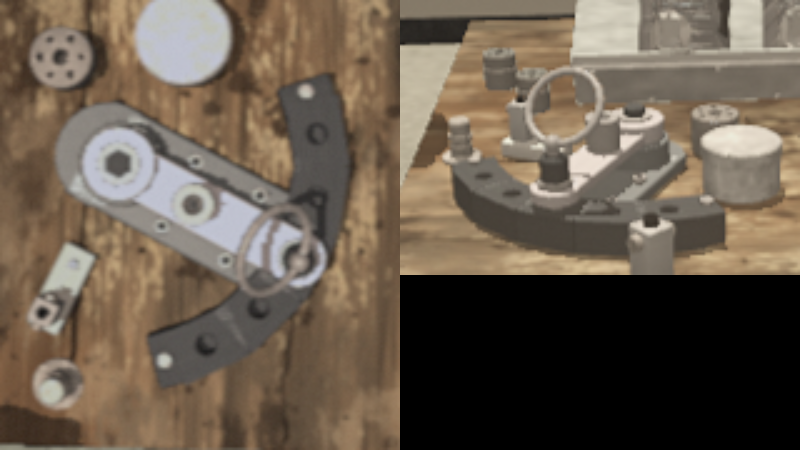

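Both views give a ring normal of about (0.34, 0.68, -0.65) with the centre at about (0.480, -0.376, 0.096). That agrees with the pivot at (0.531, -0.275), the 112 mm radius and the stated 40° lean. The holder is at base y = +0.09, so the target angle is -0.32 rad.

```bash
cat >> h.py <<'E'
from scipy.spatial.transform import Rotation as Ro
PIV=np.array([.531,-.2755,0]); A0=np.radians(63.2)
def frame(th):  # arm frame: x to pivot, y left
    a=A0+th; return np.array([np.cos(a),np.sin(a),0]),np.array([-np.sin(a),np.cos(a),0])
def goal(th,along,perp=0,dz=0):
    x,y=frame(th); c,s=np.cos(np.radians(40)),np.sin(np.radians(40))
    d=c*x-s*np.array([0,0,1]); ctr=PIV-.112*x+[0,0,.0955]
    R=np.column_stack([np.cross(-y,d),-y,d])
    return ctr+d*along+R[:,0]*perp+[0,0,dz],R
def delta(p,R):
    s=telemetry.read_state(); w,a,b,c=s['ee_rot']; R0=Ro.from_quat([a,b,c,w]).as_matrix()
    print('t',s['time_s'],'pos',s['position'].round(4),'F',s['force'].round(1))
    print('goal',p.round(4),'trans',(R0.T@(p-s['position'])).round(4),'ang',(np.degrees(Ro.from_matrix(R0.T@R).as_rotvec())/8).round(3))
E
python3 -c "
from h import *
delta(*goal(0,-.12))"
```

```text
t 0.1 pos [ 0.1698 -0.5491  0.2307] F [ 0.3  0.2 -0.3]
goal [ 0.4391 -0.4575  0.1726] trans [ 0.2843 -0.0079  0.0582] ang [ 2.5    5.898 -5.378]
```

```bash
python3 -m crank '[{"translation":[0.03,0,0],"angular":[0.25,0.6,-0.54],"jaw":1},{"translation":[0.06,0,0],"angular":[0.5,1.2,-1.08],"jaw":1},{"translation":[0.09,0,0],"angular":[0.75,1.77,-1.6],"jaw":1},{"translation":[0.12,-0.002,0.01],"angular":[1.0,2.36,-2.15],"jaw":1},{"translation":[0.15,-0.004,0.02],"angular":[1.25,2.95,-2.7],"jaw":1},{"translation":[0.18,-0.005,0.03],"angular":[1.5,3.54,-3.23],"jaw":1},{"translation":[0.21,-0.006,0.04],"angular":[1.75,4.13,-3.76],"jaw":1},{"translation":[0.24,-0.007,0.05],"angular":[2.0,4.72,-4.3],"jaw":1},{"translation":[0.27,-0.008,0.055],"angular":[2.25,5.3,-4.84],"jaw":1},{"translation":[0.284,-0.008,0.058],"angular":[2.5,5.9,-5.38],"jaw":1},{"translation":[0.284,-0.008,0.058],"angular":[2.5,5.9,-5.38],"jaw":1},{"translation":[0.284,-0.008,0.058],"angular":[2.5,5.9,-5.38],"jaw":1}]'
python3 - <<'E'
from h import *
delta(*goal(0,-.06)); print(telemetry.read_state()['qpos'].round(2))
a=grab('wrist','w1'); b=grab('side','s1');t=grab('top','t1')
cv2.imwrite('pics/m1.png',np.hstack([cv2.resize(a['color'],(400,300)),cv2.resize(b['color'][150:330,150:390],(400,300))]))
E
```

```text
time_s: 1.3
position: [0.4386, -0.458, 0.1724]
ee_rot: [-0.221, 0.773, 0.474, 0.359]
force: [-0.4, 0.3, -0.4]
gripper_width: 0.0003
finger_force: 0.0
t 1.3 pos [ 0.4386 -0.458   0.1724] F [-0.4  0.3 -0.4]
goal [ 0.4598 -0.4165  0.1341] trans [0.0006 0.0002 0.0603] ang [ 0.     0.009 -0.011]
[-1.22  0.61  1.16  0.65  1.96 -0.69]
```

View pics/m1.png

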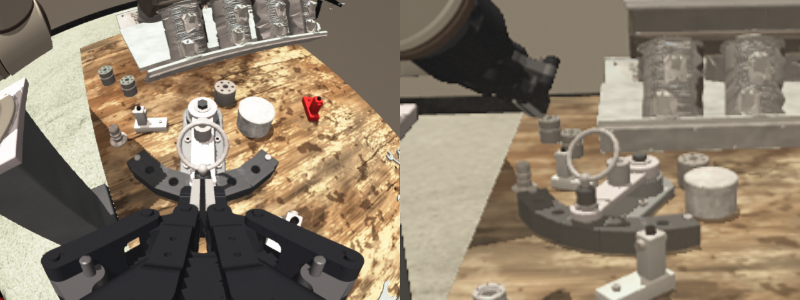

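The wrist view shows the closed fingertips at (203,180), in line with the ring at (203,148) in the half-scale picture. The side view shows the tool tilted and well clear. I'll check the ring centre from this closer position.

```bash
python3 - <<'E'
from h import *
c=load('w1'); g=np.stack(np.meshgrid(np.arange(270,380),np.arange(180,300)),-1).reshape(-1,2)
P=dep(c,g,True); ctr,R=goal(0,0)
L=(P-ctr)@R   # x up in ring, y=-basey, z normal
m=(abs(L[:,2])<.01)&(abs(np.hypot(L[:,0],L[:,1])-.028)<.008)&(P[:,2]>.085)
Q=L[m]; print(len(Q),Q.min(0).round(4),Q.max(0).round(4),Q.mean(0).round(4))
A=np.c_[2*Q[:,:2],np.ones(len(Q))];s=np.linalg.lstsq(A,(Q[:,:2]**2).sum(1),rcond=None)[0];print('centre off',s[:2],'r',np.sqrt(s[2]+s[0]**2+s[1]**2))
E
```

```text
1382 [-0.0178 -0.0298 -0.006 ] [ 0.0305  0.0311 -0.0003] [ 0.0105  0.0006 -0.0036]
centre off [0.00041672 0.00078072] r 0.027573710581423556
```

```bash
python3 -m crank '[{"translation":[0,0,0.025],"angular":[0,0,0],"jaw":1},{"translation":[0,0.001,0.05],"angular":[0,0,0],"jaw":1},{"translation":[0,0.001,0.075],"angular":[0,0,0],"jaw":1},{"translation":[0,0.001,0.09],"angular":[0,0,0],"jaw":1},{"translation":[0,0.001,0.105],"angular":[0,0,0],"jaw":1},{"translation":[0,0.001,0.115],"angular":[0,0,0],"jaw":1},{"translation":[0,0.001,0.125],"angular":[0,0,0],"jaw":1},{"translation":[0,0.001,0.132],"angular":[0,0,0],"jaw":1},{"translation":[0,0.001,0.138],"angular":[0,0,0],"jaw":1},{"translation":[0,0.001,0.138],"angular":[0,0,0],"jaw":1}]'
python3 - <<'E'
from h import *
delta(*goal(0,.018,0,.012)); delta(*goal(0,.018,0,.03))
a=grab('wrist','w2'); b=grab('side','s2')
cv2.imwrite('pics/m2.png',np.hstack([cv2.resize(a['color'][140:380,160:480],(400,300)),cv2.resize(b['color'][195:285,210:330],(400,300))]))
E
```

```text
time_s: 2.45
position: [0.4874, -0.3636, 0.0842]
ee_rot: [-0.221, 0.772, 0.475, 0.36]
force: [0.6, -0.4, 0.2]
gripper_width: -0.0002
finger_force: 0.0
t 2.45 pos [ 0.4874 -0.3636  0.0842] F [ 0.6 -0.4  0.2]
goal [ 0.4867 -0.3632  0.0959] trans [ 0.009  -0.0008 -0.0075] ang [-0.001  0.002  0.004]
t 2.45 pos [ 0.4874 -0.3636  0.0842] F [ 0.6 -0.4  0.2]
goal [ 0.4867 -0.3632  0.1139] trans [ 0.0228 -0.0008 -0.0191] ang [-0.001  0.002  0.004]
```

View pics/m2.png

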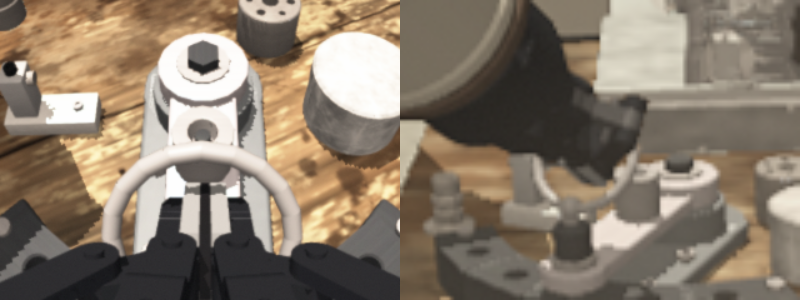

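The fingers are through the ring without touching it: in the left view the wire arches round them with gaps on both sides. Now I'll lift straight up, slowly.

```bash
python3 -m crank '[{"translation":[0.003,0,-0.0026],"angular":[0,0,0],"jaw":1},{"translation":[0.006,0,-0.0051],"angular":[0,0,0],"jaw":1},{"translation":[0.0085,0,-0.007],"angular":[0,0,0],"jaw":1},{"translation":[0.010,0,-0.0084],"angular":[0,0,0],"jaw":1},{"translation":[0.0115,0,-0.0096],"angular":[0,0,0],"jaw":1},{"translation":[0.013,0,-0.0109],"angular":[0,0,0],"jaw":1},{"translation":[0.0145,0,-0.0122],"angular":[0,0,0],"jaw":1},{"translation":[0.0145,0,-0.0122],"angular":[0,0,0],"jaw":1}]'
```

```text
time_s: 3.35
position: [0.4872, -0.364, 0.1033]
ee_rot: [-0.221, 0.772, 0.475, 0.36]
force: [0.4, -0.0, -7.1]
gripper_width: -0.0002
finger_force: 2.7
```

```bash
python3 -m crank '[{"translation":[0.0015,0,-0.0013],"angular":[0,0,0],"jaw":1},{"translation":[0.003,0,-0.0026],"angular":[0,0,0],"jaw":1},{"translation":[0.0045,0,-0.0039],"angular":[0,0,0],"jaw":1},{"translation":[0.006,0,-0.0051],"angular":[0,0,0],"jaw":1},{"translation":[0.0075,0,-0.0064],"angular":[0,0,0],"jaw":1},{"translation":[0.009,0,-0.0077],"angular":[0,0,0],"jaw":1},{"translation":[0.010,0,-0.0084],"angular":[0,0,0],"jaw":1},{"translation":[0.010,0,-0.0084],"angular":[0,0,0],"jaw":1},{"translation":[0.010,0,-0.0084],"angular":[0,0,0],"jaw":1}]'
python3 - <<'E'
from h import *
b=grab('side','s3');w=grab('wrist','w3')
for th in (-.1,-.2,-.32): 
    p,R=goal(th,0); p0,R0=goal(0,0)
    # rigid rotation of current TCP about pivot axis
    s=telemetry.read_state(); q=Ro.from_rotvec([0,0,th]).apply(s['position']-PIV)+PIV
    wq=s['ee_rot']; Rc=Ro.from_quat([*wq[1:],wq[0]]).as_matrix(); delta(q,Ro.from_rotvec([0,0,th]).as_matrix()@Rc)
for t,f in(('s2',0),('s3',0)):
    c=load(t); g=np.stack(np.meshgrid(np.arange(245,300),np.arange(205,270)),-1).reshape(-1,2)
    P=dep(c,g); x,y=frame(0); L=(P-(PIV-.13*x)); m=(np.hypot(L@x,L@y)<.016)&(P[:,2]<.13)&(P[:,2]>.03)
    m2=m&(np.hypot(L@x,L@y)<.010); print(t,np.percentile(P[m][:,2],[50,90,99]).round(4),np.percentile(P[m2][:,2],[50,90,99]).round(4))
E
```

```text
time_s: 4.25
position: [0.4873, -0.364, 0.1165]
ee_rot: [-0.221, 0.772, 0.475, 0.36]
force: [-0.7, -0.7, -8.3]
gripper_width: 0.0
finger_force: 3.7
t 4.35 pos [ 0.4873 -0.364   0.1164] F [-1.2 -0.7 -9.3]
goal [ 0.4787 -0.3592  0.1164] trans [ 0.0003 -0.0099  0.0003] ang [-0.548 -0.001  0.461]
t 4.35 pos [ 0.4873 -0.364   0.1164] F [-1.2 -0.7 -9.3]
goal [ 0.4706 -0.3535  0.1164] trans [ 0.0012 -0.0196  0.0014] ang [-1.097e+00 -1.000e-03  9.210e-01]
t 4.35 pos [ 0.4873 -0.364   0.1164] F [-1.2 -0.7 -9.3]
goal [ 0.4617 -0.3457  0.1164] trans [ 0.0031 -0.0311  0.0036] ang [-1.755 -0.002  1.474]
s2 [0.0767 0.1056 0.1245] [0.0731 0.0968 0.1048]
s3 [0.0799 0.1231 0.1296] [0.0791 0.1229 0.1294]
```

The lifting force of about 9 N puts the pin at roughly 17 mm, which is clear of the holes. Now I'll swing -0.32 rad about the pivot.

```bash
python3 -m crank '[{"translation":[0,-0.003,0],"angular":[-0.165,0,0.14],"jaw":1},{"translation":[0.0001,-0.0065,0.0001],"angular":[-0.36,0,0.3],"jaw":1},{"translation":[0.0003,-0.0099,0.0003],"angular":[-0.548,0,0.461],"jaw":1},{"translation":[0.0006,-0.0132,0.0007],"angular":[-0.73,0,0.614],"jaw":1},{"translation":[0.0009,-0.0164,0.001],"angular":[-0.913,0,0.767],"jaw":1},{"translation":[0.0012,-0.0196,0.0014],"angular":[-1.097,0,0.921],"jaw":1},{"translation":[0.0017,-0.0228,0.0019],"angular":[-1.28,0,1.075],"jaw":1},{"translation":[0.0022,-0.026,0.0025],"angular":[-1.463,0,1.23],"jaw":1},{"translation":[0.0027,-0.0288,0.0031],"angular":[-1.62,0,1.36],"jaw":1},{"translation":[0.0031,-0.0311,0.0036],"angular":[-1.755,0,1.474],"jaw":1},{"translation":[0.0031,-0.0311,0.0036],"angular":[-1.755,0,1.474],"jaw":1}]'
python3 - <<'E'
from h import *
w=grab('wrist','w4');b=grab('side','s4')
# ring angle from wrist depth
c=w; g=np.stack(np.meshgrid(np.arange(200,440),np.arange(150,340)),-1).reshape(-1,2); P=dep(c,g,True)
for th in(-.32,):
    x,y=frame(th); ctr,R=goal(th,0,0,.018)
    L=(P-ctr)@R; m=(abs(L[:,2])<.012)&(abs(np.hypot(L[:,0],L[:,1])-.028)<.008)&(L[:,0]>0)
    Q=L[m]; A=np.c_[2*Q[:,:2],np.ones(len(Q))];s=np.linalg.lstsq(A,(Q[:,:2]**2).sum(1),rcond=None)[0];print(len(Q),'centre off',s[:2],'r',np.sqrt(s[2]+s[0]**2+s[1]**2))
cv2.imwrite('pics/m4.png',np.hstack([cv2.resize(w['color'][140:380,160:480],(400,300)),cv2.resize(b['color'][195:285,210:330],(400,300))]))
delta(*goal(-.32,.018,0,0))
E
```

```text
time_s: 5.45
position: [0.4613, -0.3453, 0.1166]
ee_rot: [-0.161, 0.838, 0.346, 0.391]
force: [-2.6, -1.2, -8.5]
gripper_width: 0.0002
finger_force: 4.2
3746 centre off [-6.29346982e-04 -2.94754910e-05] r 0.026387755923387452
t 5.55 pos [ 0.4616 -0.3456  0.1167] F [-2.6 -0.9 -8.2]
goal [ 0.4614 -0.3448  0.0839] trans [-0.0248 -0.0007  0.0214] ang [-0.     0.002  0.007]
```

View pics/m4.png

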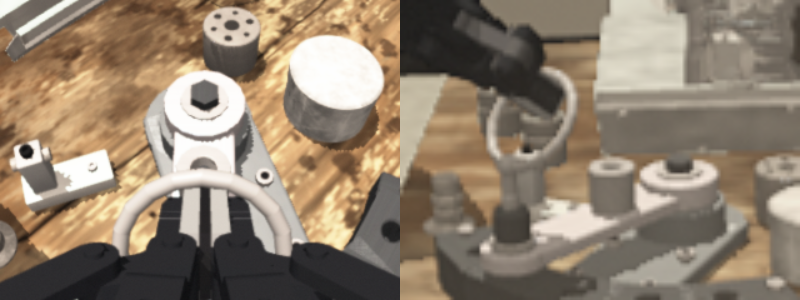

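The arm has swung with the ring: the wire spans 113–290 px around fingers at 205, and the ring centre fits the -0.32 rad pose. Now I'll lower slowly.

```bash
python3 -m crank '[{"translation":[-0.0015,0,0.0013],"angular":[0,0,0],"jaw":1},{"translation":[-0.0038,0,0.0032],"angular":[0,0,0],"jaw":1},{"translation":[-0.006,0,0.0051],"angular":[0,0,0],"jaw":1},{"translation":[-0.0085,0,0.007],"angular":[0,0,0],"jaw":1},{"translation":[-0.011,0,0.0093],"angular":[0,0,0],"jaw":1},{"translation":[-0.0135,0,0.0114],"angular":[0,0,0],"jaw":1},{"translation":[-0.016,0,0.0135],"angular":[0,0,0],"jaw":1},{"translation":[-0.0185,0,0.0155],"angular":[0,0,0],"jaw":1},{"translation":[-0.021,0,0.0177],"angular":[0,0,0],"jaw":1},{"translation":[-0.0245,0,0.0205],"angular":[0,0,0],"jaw":1},{"translation":[-0.0245,0,0.0205],"angular":[0,0,0],"jaw":1}]'
python3 - <<'E'
from h import *
w=grab('wrist','w5');b=grab('side','s5')
c=b; g=np.stack(np.meshgrid(np.arange(200,330),np.arange(190,285)),-1).reshape(-1,2); P=dep(c,g)
for dz in(0,.013):
    ctr,R=goal(-.32,0,0,dz); L=(P-ctr)@R; m=(abs(L[:,2])<.007)&(abs(np.hypot(L[:,0],L[:,1])-.028)<.006)
    Q=L[m]; A=np.c_[2*Q[:,:2],np.ones(len(Q))];s=np.linalg.lstsq(A,(Q[:,:2]**2).sum(1),rcond=None)[0];print(dz,len(Q),'off',s[:2].round(4),'n',Q[:,2].mean().round(4),'r',np.sqrt(s[2]+s[0]**2+s[1]**2).round(4))
cv2.imwrite('pics/m5.png',np.hstack([cv2.resize(w['color'][140:380,160:480],(400,300)),cv2.resize(b['color'][195:285,210:330],(400,300))]))
delta(*goal(-.32,.018,0,0))
E
```

```text
time_s: 6.65
position: [0.4616, -0.3456, 0.0841]
ee_rot: [-0.161, 0.838, 0.346, 0.391]
force: [-0.2, 0.1, 0.2]
gripper_width: 0.0002
finger_force: 0.0
0 215 off [-0.0008 -0.0004] n -0.0033 r 0.0281
0.013 81 off [-0.0079 -0.0001] n 0.0046 r 0.0273
t 6.75 pos [ 0.4617 -0.3457  0.0846] F [ 0.3  0.3 -0.3]
goal [ 0.4614 -0.3448  0.0839] trans [-0.0002 -0.0009  0.0008] ang [0.002 0.001 0.004]
```

View pics/m5.png

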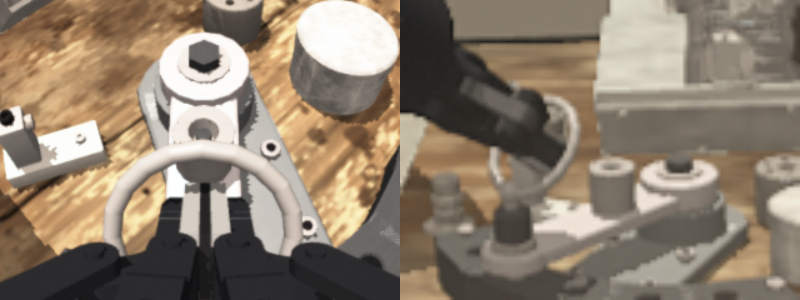

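The ring fits the home height (within 1 mm) at -0.32 rad, and there is no force on the fingers. I'll back out along the ring axis.

```bash
python3 -m crank '[{"translation":[0,0,-0.008],"angular":[0,0,0],"jaw":1},{"translation":[0,0,-0.018],"angular":[0,0,0],"jaw":1},{"translation":[0,0,-0.03],"angular":[0,0,0],"jaw":1},{"translation":[0,0,-0.045],"angular":[0,0,0],"jaw":1},{"translation":[0,0,-0.065],"angular":[0,0,0],"jaw":1},{"translation":[0,0,-0.085],"angular":[0,0,0],"jaw":1},{"translation":[0,0,-0.11],"angular":[0,0,0],"jaw":1},{"translation":[0,0,-0.13],"angular":[0,0,0],"jaw":1},{"translation":[0,0,-0.15],"angular":[0,0,0],"jaw":1},{"translation":[0,0,-0.15],"angular":[0,0,0],"jaw":1},{"translation":[0,0,-0.15],"angular":[0,0,0],"jaw":1}]'
python3 - <<'E'
from h import *
w=grab('wrist','w6');b=grab('side','s6')
for n,c,f in(('w',w,True),('s',b,False)):
    g=np.stack(np.meshgrid(np.arange(180,460),np.arange(150,320)),-1).reshape(-1,2); P=dep(c,g,f)
    for th in(-.28,-.32,-.36):
        ctr,R=goal(th,0); L=(P-ctr)@R; m=(abs(L[:,2])<.009)&(abs(np.hypot(L[:,0],L[:,1])-.028)<.008)&(P[:,2]>.085)
        Q=L[m]; A=np.c_[2*Q[:,:2],np.ones(len(Q))];s=np.linalg.lstsq(A,(Q[:,:2]**2).sum(1),rcond=None)[0]
        print(n,th,len(Q),'off',s[:2].round(4),'n',Q[:,2].mean().round(4),'th_est',round(th+s[1]/.112,3),'r',np.sqrt(s[2]+s[0]**2+s[1]**2).round(4))
E
```

```text
time_s: 7.85
position: [0.3798, -0.4272, 0.1812]
ee_rot: [-0.161, 0.838, 0.346, 0.391]
force: [0.4, -0.3, -0.4]
gripper_width: 0.0004
finger_force: 0.0
w -0.28 1273 off [ 0.0005 -0.0037] n -0.0034 th_est -0.313 r 0.0276
w -0.32 1273 off [0.0005 0.0009] n -0.0035 th_est -0.312 r 0.0276
w -0.36 1244 off [0.0005 0.0054] n -0.0034 th_est -0.312 r 0.0277
s -0.28 190 off [ 0.0002 -0.0048] n -0.0035 th_est -0.323 r 0.0277
s -0.32 197 off [ 0.0002 -0.0005] n -0.0035 th_est -0.325 r 0.0278
s -0.36 197 off [0.0003 0.0041] n -0.0035 th_est -0.324 r 0.0277
```

The ring's height and plane offsets are the same as when it was home at the start, and the angle is -0.32 rad. The robot is clear, so I'm handing in.

```bash
python3 -c "
from station import manip; print(manip.job_done())"
```

```text
the job is handed in; nothing more can be done
None
```

The pin was lifted by its ring, the arm was swung one hole towards the test holder (-0.32 rad measured), and the pin dropped home there; the job is handed in, and no verdict came back.

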